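Clamp a glued frame corner in the ratchet press

TASK

The glued corner of the gilt picture frame has to be clamped in the bench press. First lock the press beam: push the steel hairpin clip sideways onto the thin neck at the top of the press's post, until the clip snaps home round it, and leave it there. Then tighten the black ratchet knob clockwise until it slips and has clicked over at least twice with its pad pressing on the frame; do not shift the frame or the jar, can and flat tin that stand around the post.

Things in the scene. Friction and masses are not known exactly. Their poses are not given: they have to be found in the camera images.
- press: The fixed press; origin at the foot of its post, z up; place and yaw vary. A grey beam 40 mm wide (65 to 90 mm above the bench) runs from the post along -y to the knob, 150 mm away, ending 35 mm past it and 30 mm past the post the other way. Under the post: base plate 110 mm square, 12 mm thick. A washer 60 mm wide lies on the beam around the post, top at 94 mm.
- neck (a point): Axis of the post's steel neck, 98 mm above the bench, where the middle of the clip's legs lies when the clip rests on the washer (its top is 4 mm below). The neck is a round upright bar 14 mm thick; the underside of the post's head (24 mm wide, 11 mm tall) is 13 mm above this point. The clip may be pushed on from any side that is free.
- knob_grip (a point): On the knob's upright axis, 122 mm above the bench: the height to grip. Black ribbed cylinder, 48 mm in diameter, 98 to 136 mm above the bench; a small steel bar on top is a pointer. It neither rises nor falls; grip it across at any yaw. Clockwise from above tightens, at about 0.12 N m; once tight, the ratchet slips and clicks at 0.15 to 0.28 N m.
- screw (a joint): Turn of the screw inside the knob, rad, clockwise positive. It starts somewhere from 0 to 1.2 and stops at about 2.35 when the pad meets the frame (each rad lowers the pad by 4 mm). It stays where it is left.
- ratchet (a joint): Angle by which the knob has slipped clockwise relative to the screw, rad: 0 at the start and near 0 while the screw still turns; once the screw is tight the knob turns on alone and clicks into a new notch every 0.63 rad (36 degrees), so two clicks end at 1.26. It stays where it is left.
- pad: Round cork-faced steel pad, 44 mm in diameter, below the knob under the beam, that is pressed down on the frame's corner. Its origin is the centre of its underside; z is up.
- frame: Gilt picture frame, 220 x 220 x 35 mm, of flat moulding 60 mm wide, lying loose and flat on the bench with one corner under the pad. Its origin is the centre of its underside. It must stay where it is.
- clip_grip (a point): Centre (half-way up) of the coil end of the loose hairpin clip, the place to grip: flat-sided, 30 mm wide (along y), 40 mm long (x), 16 mm tall. Clip of 8 mm steel bar, 110 mm long, lying flat on the bench at any yaw, z up; +x points from the coil to the open end, whose tips end 92 mm from here. The legs lie in the lower 8 mm: their middle is 4 mm below this point.
- clip_seat (a point): Middle of the seat between the clip's sprung legs, 55 mm ahead (+x of the clip) of clip_grip and 4 mm lower, where the neck's axis must come. The throat (9 mm wide at rest) is 13 mm farther ahead; the flared mouth is about 24 mm wide. The legs spring apart; snapping over the neck takes roughly 5 to 12 N.
- jar: Amber glass jar with a white cap, 60 mm in diameter, 115 mm tall, standing about 115 mm from the post; origin at the centre of its foot. Leave alone.
- can: Metal can with paper label, 60 mm in diameter, 120 mm tall, standing about 115 mm from the post; origin at the centre of its foot. Leave alone.
- tin: Flat round metal tin, 66 mm in diameter, 25 mm tall, about 115 mm from the post; origin at the centre of its foot. Low enough for a gripper at neck height to pass over. Jar, can and tin stand on the press's +x, +y and -x sides, in any order. Leave alone.
There are look-alikes about, which are no part of the job. There is more than one size of the part that bears clip_grip; the job needs the middle-sized.

How it is judged:
By the outcome, as a careful person would: the job done as asked, in the order asked, and still so for the second after the job is handed in, with the robot touching nothing.
It also fails if it takes over 72 s, if anything falls off the work surface, if the arm or the gripper's body presses on something with over 40 N, if the wrist force passes 120 N, or if a joint passes its speed limit or range.

ROBOT

A 6-joint arm with a two-finger parallel gripper is mounted at the origin on the work surface. World frame = base frame: x ahead of the robot, y to its left, z up, the work surface at z = 0. Lengths are in m, angles in degrees, forces in N, time in s.
With the tool pointing down it reaches from about 0.35 to 0.875 m from the base axis. Payload 4.2 kg.
Tool frame: the origin (TCP) lies at the very end of the fingers, on their centre line; the grasp point (between the pads) lies 19 mm behind it (r.grip_point_offset is the distance from the TCP to the grasp point, in m); z points along the fingers, y is the line along which they close (so a half turn about z gives the same grasp; the last joint's range is limited). The gripper opens to 87 mm and grips with 3 to 60 N. Pads are 19 mm wide; open, the fingers measure 117 mm over their backs; the gripper's body (75 mm by 190 mm) begins 51 mm behind the grasp point.
Start: joints at [-57.662, 22.042, 0.453, 0, -68.411, -14.817], TCP at [0.188, -0.596, 0.223] pointing down, gripper open.
Joint ranges: [-179.83, 179.83], [-69.29, 118.12], [-61.27, 80.66], [-181.25, 117.63], [-171.15, -9.14], [-177.46, 177.46]. Speed limits (degrees/s): [159.86, 159.86, 180, 180, 180, 180].

INTERFACE

Orientations are given as a 3x3 rotation matrix whose columns are the frame's x, y, z axes.
In Python, from station import r, cams gives the robot as it stands. The module is installed in compiled form; this text tells all that it offers.
- The arm moves only by the shell command python3 -m handwheel 'ROWS'. ROWS is JSON, a list that holds one entry, the list of rows, each a list of 7 numbers: the turn, a rotation vector about the tool's x, y, z in units of 6 degrees (1.0 is 6 degrees), then the shift along the tool's x, y, z in m, then the finger opening in m, from 0 to 0.087. In form: [[[ax, ay, az, x, y, z, jaw], ...]]. A call has 1 to 12 rows; each row shifts and turns the commanded pose from where the row before left it, along the tool's axes as they then stand; what a row does not reach is not made up. A row lasts 1/10 s, in which the tool goes at most 50 mm and 8.59 degrees, less where a joint would pass 70% of its speed; a pose out of reach is approached as far as the arm can. A call with a gripper value outside its range is refused whole. The fingers move at their own pace and stop on an object; the grip force is fixed at half the most. Time passes only in rows, so rows that do not move let the fingers close. It gives the time, the measured TCP pose, the force, the opening and the grip force at its end, in the units of the state.
- r.sense(): the state, without advancing time (a new reading comes with each control period).
- cams.capture(name): name is "side" or "top" or "wrist"; returns the picture (480x640x3 uint8, red, green, blue); there is no depth.
- cams.get_calibration(name): a dict with "camera_matrix" (3x3 intrinsics, pixels), "rvec" (rotation vector, rad) and "tvec" (3), from world to camera coordinates, as OpenCV has them; the wrist camera has in their place "T_tool_cam" (4x4, takes a point from camera to tool coordinates, whose origin is the TCP and whose axes are the flange's). Camera axes: x right, y down, z forward; pixel columns grow to the right and rows downward; lengths in m; the calibration is good to about 2 mm. A picture is of the moment at which its call begins: read the wrist's pose just before it. get_calibration takes no time and is no camera call.
- r.finish_job(): hands the job in; it is judged then, once.
The state is a dict: "time_s": time; "joints": joint angles; "joint_velocities": joint speeds; "effort": joint torques, N m; "tcp_pos": TCP position; "ee_rot": TCP orientation; "wrist_force": force on the tool from outside, world axes, zero at the start; "moment": the same for the moment, N m; "gripper_width": opening from 0.0 (shut) to 1.0 (fully open); "gripper_force": force on a finger pad.
Only numpy, scipy, OpenCV 4.12 (cv2) and the standard library are available. Lean on these libraries where they do the work, as an engineer would, in place of code of your own. Each camera call takes 0.05 s, during which the arm holds its last target. There are 200 camera calls.

## Working session

There is one attempt and no reset: what is moved stays moved. The work goes in short steps, Python scripts to look and compute and a shell command to move; the robot and the scene stay as the last step left them, time stands still between calls to the robot, and variables do not carry over. Pictures are saved under pics/ and viewed, at most 10 in all, crops included, and the job is handed in when it is done.

```bash
mkdir -p pics
cat > h.py <<'E'
import numpy as np, cv2
from station import r, cams
def snap(n,f):
    s=r.sense(); im=cams.capture(n); cv2.imwrite('pics/'+f,im[:,:,::-1]); return s,im
def cam(n,s=None):
    c=cams.get_calibration(n); K=np.array(c['camera_matrix'])
    if 'rvec' in c:
        R=cv2.Rodrigues(np.array(c['rvec'],float))[0]; t=np.array(c['tvec'],float).ravel(); return K,R,t
    T=np.array(c['T_tool_cam']); W=np.eye(4); W[:3,:3]=s['ee_rot']; W[:3,3]=s['tcp_pos']
    M=np.linalg.inv(W@T); return K,M[:3,:3],M[:3,3]
def ray(n,uv,z,s=None):
    K,R,t=cam(n,s); o=-R.T@t; d=R.T@np.linalg.inv(K)@np.array([uv[0],uv[1],1.]); return o+d*(z-o[2])/d[2]
def proj(n,p,s=None):
    K,R,t=cam(n,s); q=K@(R@np.array(p,float)+t); return q[:2]/q[2]
E
python3 - <<'E'
from h import *
for n in ['top','side','wrist']: snap(n,n+'0.png')
s=r.sense(); print(s)
for n in ['top','side']:
    K,R,t=cam(n); print(n,K[0,0],-R.T@t,R[2])
print(cams.get_calibration('wrist'))
E
```

```text
{'time_s': 0.15, 'joints': array([-5.76627565e+01,  2.20801488e+01,  3.97521923e-01, -2.03373479e-02,
       -6.84104907e+01, -1.48155972e+01]), 'joint_velocities': array([-0.03516336, -0.12179722,  0.20844551,  0.02357097,  0.0367252 ,
        0.03669798]), 'effort': array([ 3.18880011e-04, -3.91053092e+01,  1.87586403e+01,  4.22231555e+00,
        1.23552265e-02, -1.46081688e-04]), 'tcp_pos': array([ 0.18803329, -0.59556901,  0.221715  ]), 'ee_rot': array([[-9.53642641e-01, -3.00940798e-01, -5.90449550e-04],
       [-3.00941362e-01,  9.53641387e-01,  1.54968813e-03],
       [ 9.67127464e-05,  1.65553937e-03, -9.99998625e-01]]), 'wrist_force': array([0.52913914, 0.04077129, 0.0919739 ]), 'moment': array([-0.01586745, -0.03042809, -0.04078511]), 'gripper_force': 0.0, 'gripper_width': 1.0013339496491866}
top 564.7324518301438 [0.36008516 0.10406651 1.35258704] [ 0.19611234 -0.0138465  -0.98048367]
side 439.18045885041005 [0.37319529 0.82167285 0.70018423] [ 0.24827577 -0.74156042 -0.62325539]
{'camera_matrix': array([[391.5166241 ,   0.        , 322.40901351],
       [  0.        , 391.5166241 , 244.12841454],
       [  0.        ,   0.        ,   1.        ]]), 'T_tool_cam': array([[ 2.34220969e-04, -9.67639081e-01, -2.52338175e-01,
         6.68539878e-02],
       [ 9.99999970e-01,  2.09400347e-04,  1.25216894e-04,
        -1.20170030e-04],
       [-6.83250591e-05, -2.52338197e-01,  9.67639101e-01,
        -1.62478756e-01],
       [ 0.00000000e+00,  0.00000000e+00,  0.00000000e+00,
         1.00000000e+00]])}
```

View pics/top0.png

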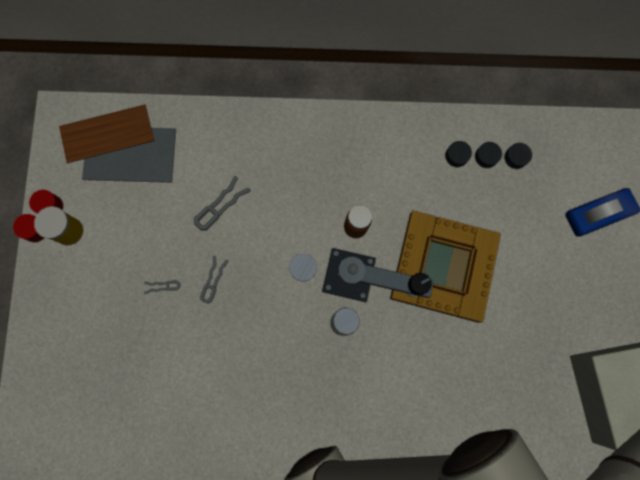

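View pics/side0.png

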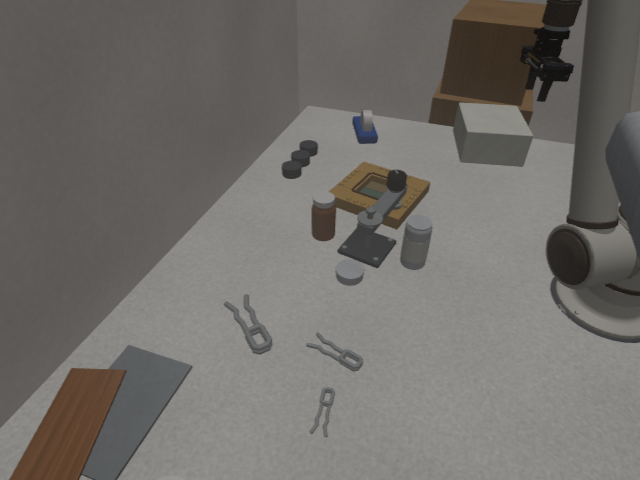

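Top view: middle-sized clip around (214,280), coil end (208,296); big one at (222,205), small at (162,286). Post (352,268), knob (420,284), jar (358,221), tin (302,267) and can (346,321). The tin is on the press's +y side, so I can push the clip on over it.

Run:
```python
from h import *
P=lambda n,u,z:np.round(ray(n,u,z)[:2],4)
print('clip coil',P('top',(208,295),.008),P('side',(350,360),.008),'mouth',P('top',(221,260),.004),P('side',(314,342),.004))
print('lens', [np.linalg.norm(P('top',a,.004)-P('top',b,.004)) for a,b in [((205,302),(221,260)),((180,285),(146,288)),((200,228),(243,184))]])
print('post',P('top',(352,268),.12),P('side',(371,212),.122),'knob',P('top',(420,284),.136),P('side',(397,174),.136))
print('jar',P('top',(359,215),.115),'tin',P('top',(302,267),.025),'can',P('top',(346,321),.12))
```

```text
clip coil [0.4729 0.3305] [0.4784 0.3329] mouth [0.558  0.3052] [0.5568 0.3134]
lens [np.float64(0.10635962579851439), np.float64(0.08043941819779651), np.float64(0.15092120460690736)]
post [ 0.5311 -0.0006] [0.5264 0.015 ] knob [ 0.4979 -0.1471] [ 0.5009 -0.1475]
jar [ 0.6525 -0.0155] tin [0.5434 0.1099] can [0.4153 0.0111]
```

```bash
cat >> h.py <<'E'
def delta(p,yaw,s=None):
    """shift in current tool axes, turn (units of 6 deg) to pose p with tool down, x at yaw; shift also in final axes"""
    s=s or r.sense(); R0=np.array(s['ee_rot']); a=np.radians(yaw); c,w=np.cos(a),np.sin(a)
    R1=np.array([[c,w,0],[w,-c,0],[0,0,-1.]]); d=np.array(p)-s['tcp_pos']
    f=lambda v:np.round(v,4).tolist()
    print('turn',f(cv2.Rodrigues(R0.T@R1)[0].ravel()/np.radians(6)),'shift now',f(R0.T@d),'shift after',f(R1.T@d))
E
python3 -m handwheel '[[[0,0,-1.4,0,0,0,0.087],[0,0,-1.4,0,0,0,0.087],[0,0,-1.4,0,0,0,0.087],[0,0,-1.4,0,0,0,0.087],[0,0,-1.4,0,0,0,0.087],[0,0,-1.4,0,0,0,0.087],[0,0,-1.4,0,0,0,0.087],[0,0,-1.4,0,0,0,0.087],[0,0,-1.4,0,0,0,0.087],[0,0,-1.4,0,0,0,0.087],[0,0,-1.4,0,0,0,0.087],[0,0,-1.4,0,0,0,0.087]]]'
python3 -m handwheel '[[[0,0,-1.3,0,0,0,0.087],[0,0,-1.3,0,0,0,0.087],[0,0,-1.3,0,0,0,0.087],[0,0,-1.3,0,0,0,0.087],[0,0,-1.3,0,0,0,0.087],[0,0,-1.3,0,0,0,0.087],[0,0,0,0,0,0,0.087],[0,0,0,0,0,0,0.087]]]'
python3 -c "
from h import *
delta((.5,-.1,.24),-15)"
```

```text
time_s: 1.35
tcp_pos: [0.1881, -0.5957, 0.2221]
ee_rot: [[0.48, -0.877, -0.0], [-0.877, -0.48, 0.001], [-0.001, -0.0, -1.0]]
wrist_force: [-0.7, 0.5, -0.6]
gripper_width: 1.0
gripper_force: 0.0
time_s: 2.15
tcp_pos: [0.1881, -0.5959, 0.2222]
ee_rot: [[0.966, -0.26, -0.0], [-0.26, -0.966, 0.001], [-0.0, -0.0, -1.0]]
wrist_force: [-0.4, -0.8, -0.3]
gripper_width: 0.995
gripper_force: 0.0
turn [-0.0045, 0.0032, -0.0076] shift now [0.1724, -0.5598, -0.0176] shift after [0.1729, -0.5597, -0.0178]
```

```bash
python3 -m handwheel '[[[0,0,0,0.0144,-0.0466,-0.0015,0.087],[0,0,0,0.0144,-0.0466,-0.0015,0.087],[0,0,0,0.0144,-0.0466,-0.0015,0.087],[0,0,0,0.0144,-0.0466,-0.0015,0.087],[0,0,0,0.0144,-0.0466,-0.0015,0.087],[0,0,0,0.0144,-0.0466,-0.0015,0.087],[0,0,0,0.0144,-0.0466,-0.0015,0.087],[0,0,0,0.0144,-0.0466,-0.0015,0.087],[0,0,0,0.0144,-0.0466,-0.0015,0.087],[0,0,0,0.0144,-0.0466,-0.0015,0.087],[0,0,0,0.0144,-0.0466,-0.0015,0.087],[0,0,0,0.0144,-0.0466,-0.0015,0.087]]]'
python3 -m handwheel '[[[0,0,0,-0.0136,-0.041,0,0.087],[0,0,0,-0.0136,-0.041,0,0.087],[0,0,0,-0.0136,-0.041,0,0.087],[0,0,0,-0.0136,-0.041,0,0.087],[0,0,0,-0.0136,-0.041,0.01,0.087],[0,0,0,-0.0136,-0.041,0.02,0.087],[0,0,0,-0.0136,-0.041,0.02,0.087],[0,0,0,-0.0136,-0.041,0.02,0.087],[0,0,0,-0.0136,-0.041,0.02,0.087],[0,0,0,-0.0136,-0.041,0.02,0.087],[0,0,0,0,0,0,0.087],[0,0,0,0,0,0,0.087]]]'
python3 -c "
from h import *
s,im=snap('wrist','w1.png'); print(s['tcp_pos'],s['joints'])"
```

```text
time_s: 3.35
tcp_pos: [0.4994, -0.0979, 0.241]
ee_rot: [[0.966, -0.259, 0.001], [-0.259, -0.966, -0.0], [0.001, -0.0, -1.0]]
wrist_force: [1.5, -1.4, 0.3]
gripper_width: 1.001
gripper_force: 0.0
time_s: 4.55
tcp_pos: [0.4721, 0.3318, 0.1295]
ee_rot: [[0.966, -0.257, -0.001], [-0.257, -0.966, -0.002], [-0.001, 0.002, -1.0]]
wrist_force: [0.5, 0.3, 0.5]
gripper_width: 0.998
gripper_force: 0.0
[0.47205906 0.33183189 0.12954349] [ 5.11843530e+01  2.22183091e+01 -1.37198117e+01  3.46059290e-03
 -5.41888460e+01  2.39347758e+01]
```

View pics/w1.png

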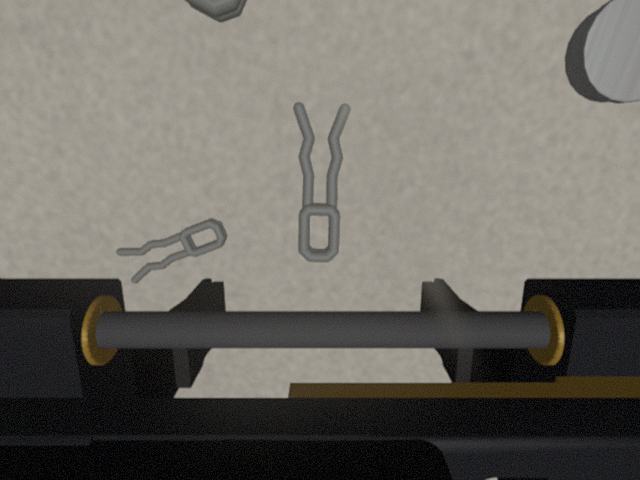

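The clip lies nearly along the image column: coil box (300–339, 206–262), centre (319,234); mouth tips (298,105) and (346,107).

Run:
```python
from h import *
s=r.sense()
c=ray('wrist',(319.5,233.5),.012,s); m=ray('wrist',(322,105),.004,s)
e=ray('wrist',(319.5,262),.010,s)
v=m-c; yaw=np.degrees(np.arctan2(v[1],v[0])); print(c,m,e,np.linalg.norm(v[:2]),np.linalg.norm((m-e)[:2]),yaw)
p=m[:2]-v[:2]/np.linalg.norm(v[:2])*.090
print(p)
delta((*c[:2],.003),yaw)
```

```text
[0.47821325 0.33269307 0.012     ] [0.564877   0.30768237 0.004     ] [0.45641344 0.33855689 0.01      ] 0.0902005611158351 0.11277224888995217 -16.09785846778594
[0.47840595 0.33263746]
turn [0.0064, 0.0012, 0.1949] shift now [0.0051, -0.003, 0.1274] shift after [0.0051, -0.0031, 0.1275]
```

```bash
python3 -m handwheel '[[[0,0,0.19,0.005,-0.003,0.02,0.06],[0,0,0,0,0,0.03,0.06],[0,0,0,0,0,0.03,0.06],[0,0,0,0,0,0.025,0.06],[0,0,0,0,0,0.015,0.06],[0,0,0,0,0,0.0075,0.06],[0,0,0,0,0,0,0.06],[0,0,0,0,0,0,0.02],[0,0,0,0,0,0,0.02],[0,0,0,0,0,0,0.02],[0,0,0,0,0,0,0.02],[0,0,0,0,0,0,0.02]]]'
python3 -m handwheel '[[[0,0,0,0,0,0,0.02],[0,0,0,0,0,0,0.02],[0,0,0,0,0,-0.02,0.02],[0,0,0,0,0,-0.04,0.02],[0,0,0,0,0,-0.05,0.02],[0,0,0,0,0,-0.05,0.02],[0,0,0,0,0,-0.02,0.02],[0,0,0,0,0,0,0.02]]]'
python3 -c "
from h import *
s=r.sense();print(s['gripper_width']*87)
delta((.55,.15,.20),-101.7)"
```

```text
time_s: 5.8
tcp_pos: [0.4783, 0.3331, 0.0035]
ee_rot: [[0.961, -0.276, 0.0], [-0.276, -0.961, 0.0], [0.0, -0.0, -1.0]]
wrist_force: [-0.9, 0.1, 1.8]
gripper_width: 0.339
gripper_force: 30.0
time_s: 6.6
tcp_pos: [0.4796, 0.3344, 0.1869]
ee_rot: [[0.961, -0.276, 0.006], [-0.276, -0.961, 0.006], [0.004, -0.007, -1.0]]
wrist_force: [-0.3, -0.2, -0.8]
gripper_width: 0.343
gripper_force: 30.0
29.837026659595164
turn [-0.0827, 0.0237, 14.2837] shift now [0.1186, 0.1577, -0.0138] shift after [0.1662, -0.1063, -0.0131]
```

```bash
python3 -m handwheel '[[[0,0,1.19,0,0,0,0.02],[0,0,1.19,0,0,0,0.02],[0,0,1.19,0,0,0,0.02],[0,0,1.19,0,0,0,0.02],[0,0,1.19,0,0,0,0.02],[0,0,1.19,0,0,0,0.02],[0,0,1.19,0,0,0,0.02],[0,0,1.19,0,0,0,0.02],[0,0,1.19,0,0,0,0.02],[0,0,1.19,0,0,0,0.02],[0,0,1.19,0,0,0,0.02],[0,0,1.19,0,0,0,0.02]]]'
python3 -m handwheel '[[[0,0,0,0.03,-0.02,0,0.02],[0,0,0,0.035,-0.022,0,0.02],[0,0,0,0.035,-0.022,0,0.02],[0,0,0,0.035,-0.022,0,0.02],[0,0,0,0.031,-0.02,0,0.02],[0,0,0,0,0,0,0.02],[0,0,0,0,0,0,0.02]]]'
python3 -c "
from h import *
s,im=snap('wrist','w2.png'); print(s['tcp_pos'],s['ee_rot'])"
```

```text
time_s: 7.8
tcp_pos: [0.4771, 0.332, 0.1802]
ee_rot: [[-0.208, -0.978, -0.004], [-0.978, 0.208, -0.003], [0.004, 0.003, -1.0]]
wrist_force: [0.6, 0.3, -1.0]
gripper_width: 0.341
gripper_force: 30.0
time_s: 8.5
tcp_pos: [0.5475, 0.1477, 0.1808]
ee_rot: [[-0.205, -0.979, -0.004], [-0.979, 0.205, -0.001], [0.002, 0.003, -1.0]]
wrist_force: [-0.1, 1.0, -1.0]
gripper_width: 0.343
gripper_force: 30.0
[0.54753307 0.14772447 0.18082403] [[-0.20497759 -0.97875977 -0.00367433]
 [-0.97876461  0.2049834  -0.00127906]
 [ 0.00200507  0.00333412 -0.99999243]]
```

View pics/w2.png

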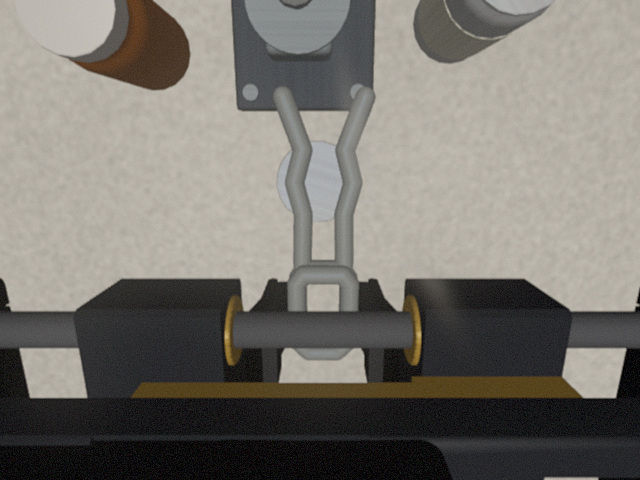

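Clip in hand is straight: tips at (283,95) and (368,95), middle column ~325. The washer/head centre is near column 297 at the top edge, so I need to go left and forward, then look again.

```bash
python3 -m handwheel '[[[0,0,0,0.02,-0.009,0,0.02],[0,0,0,0.02,-0.009,0,0.02],[0,0,0,0,0,0,0.02],[0,0,0,0,0,0,0.02]]]'
python3 -c "
from h import *
s,im=snap('wrist','w3.png'); print(s['tcp_pos'],s['ee_rot'])
g=cv2.medianBlur(cv2.cvtColor(im,cv2.COLOR_RGB2GRAY),5)
print(cv2.HoughCircles(g,cv2.HOUGH_GRADIENT,1,15,param1=60,param2=22,minRadius=12,maxRadius=70))
cv2.imwrite('pics/w3c.png',cv2.resize(im[:260,140:500,::-1],None,fx=2,fy=2))
"
```

```text
time_s: 8.95
tcp_pos: [0.5574, 0.1069, 0.1824]
ee_rot: [[-0.202, -0.979, -0.001], [-0.979, 0.202, -0.0], [0.0, 0.001, -1.0]]
wrist_force: [-0.1, 0.2, -0.9]
gripper_width: 0.343
gripper_force: 30.0
[0.5574183  0.1068926  0.18239124] [[-2.02049754e-01 -9.79374752e-01 -9.96077276e-04]
 [-9.79375228e-01  2.02049898e-01 -4.54838522e-05]
 [ 2.45803048e-04  9.66343407e-04 -9.99999503e-01]]
[[[329.5  63.5  50.5]
  [525.5  56.5  56.5]
  [544.5  46.5  46.8]
  [122.5  86.5  46.6]
  [326.5  80.5  40.7]
  [180.5  99.5  38.6]
  [475.5  77.5  41.9]
  [332.5 292.5  25.8]
  [323.5 323.5  39.4]
  [106.5  78.5  49.3]
  [326.5 100.5  43.8]
  [322.5 182.5  26.6]
  [338.5 231.5  41.6]
  [312.5 292.5  25.4]
  [314.5  67.5  35.9]
  [334.5 116.5  31. ]
  [327.5 204.5  15.5]
  [509.5  47.5  26.6]]]
```

View pics/w3c.png

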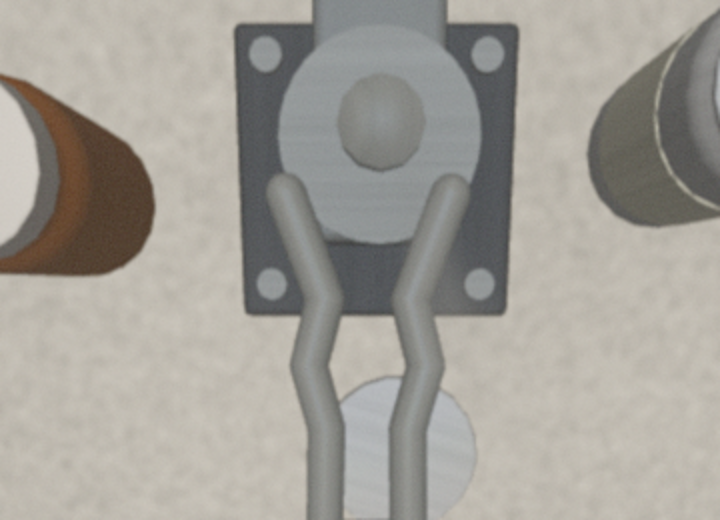

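The washer centre is at full-image (330,67), z = 0.094, and the head centre at (330.5,61). The clip's mouth middle is at (324.5,95) and its throat middle at (323.5,150).

Run:
```python
from h import *
s=r.sense(); R=np.array(s['ee_rot']); t=lambda q:np.round(R.T@(np.array(q)-s['tcp_pos']),4)
w=ray('wrist',(330,67),.094,s); h=ray('wrist',(330.5,61),.119,s)
print('washer',w,t(w),'head',h,t(h))
z=s['tcp_pos'][2]+.001
for n,u in [('tips',(324.5,94)),('throat',(323.5,150)),('seat',(323.3,183))]: print(n,t(ray('wrist',u,z,s)))
# beam direction from top corners of plate edges
for u in [(258.5,157),(263.5,157),(393,157),(257.5,12),(399,12)]: print(t(ray('wrist',u,.012,s)))
```

```text
washer [ 0.53229348 -0.00095828  0.094     ] [0.1109 0.0028 0.0886] head [5.32775844e-01 3.04815459e-04 1.19000000e-01] [0.1096 0.0026 0.0636]
tips [ 0.0859 -0.0009 -0.001 ]
throat [ 0.0648 -0.0012 -0.001 ]
seat [ 0.0517 -0.0013 -0.001 ]
[ 0.0558 -0.0547  0.1705]
[ 0.0558 -0.0506  0.1705]
[0.0559 0.057  0.1706]
[ 0.1637 -0.0511  0.1705]
[0.1637 0.0566 0.1706]
```

```bash
python3 -m handwheel '[[[0,0,0,-0.015,0.004,0,0.02],[0,0,0,0,0,0.02,0.02],[0,0,0,0,0,0.03,0.02],[0,0,0,0,0,0.02,0.02],[0,0,0,0,0,0.0135,0.02],[0,0,0,0,0,0,0.02],[0,0,0,0,0,0,0.02],[0,0,0,0,0,0,0.02]]]'
python3 -c "
from h import *
s,im=snap('wrist','w4.png')
cv2.imwrite('pics/w4c.png',cv2.resize(im[:300,140:500,::-1],None,fx=2,fy=2))
R=np.array(s['ee_rot']);print(s['tcp_pos'],R.T@(np.array([.5325,-.0003,.098])-s['tcp_pos']),s['wrist_force'])
delta((.5,0,.1),-101.66)"
```

```text
time_s: 9.8
tcp_pos: [0.5577, 0.1226, 0.1007]
ee_rot: [[-0.202, -0.979, 0.002], [-0.979, 0.202, 0.001], [-0.001, -0.002, -1.0]]
wrist_force: [-0.7, -0.3, 0.1]
gripper_width: 0.342
gripper_force: 30.0
[0.55774353 0.12256658 0.10067908] [ 1.25436367e-01 -5.51971511e-05  2.51474817e-03] [-0.71114322 -0.28522947  0.10566887]
turn [-0.0183, 0.013, 0.0003] shift now [0.1315, 0.0318, 0.0005] shift after [0.1315, 0.0318, 0.0007]
```

View pics/w4c.png

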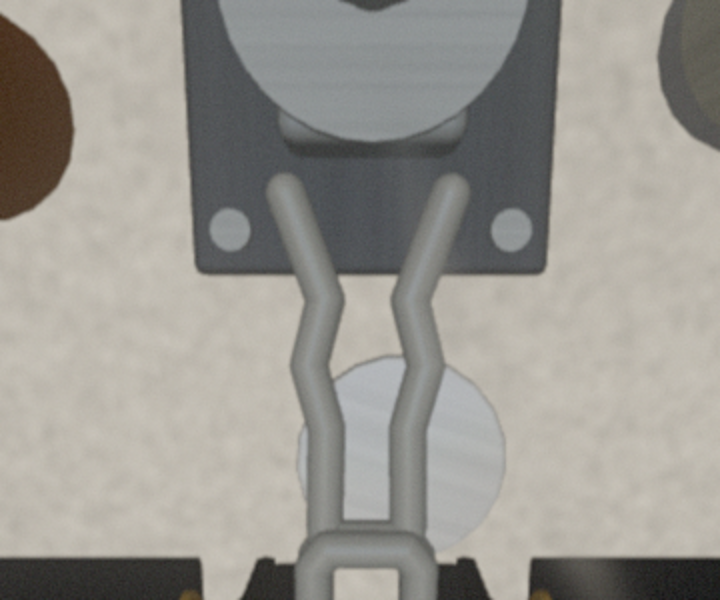

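```bash
python3 -m handwheel '[[[0,0,0,0.015,0.001,0.001,0.02],[0,0,0,0.015,0,0.001,0.02],[0,0,0,0.015,0,0,0.02],[0,0,0,0,0,0,0.02],[0,0,0,0,0,0,0.02]]]'
python3 -c "
from h import *
s=r.sense();R=np.array(s['ee_rot']);print(s['tcp_pos'],R.T@(np.array([.5325,-.0003,.098])-s['tcp_pos']),R.T@s['wrist_force'])"
python3 -m handwheel '[[[0,0,0,0.006,0,0,0.02],[0,0,0,0.006,0,0,0.02],[0,0,0,0.006,0,0,0.02],[0,0,0,0.004,0,0,0.02],[0,0,0,0,0,0,0.02]]]'
python3 -c "
from h import *
s=r.sense();R=np.array(s['ee_rot']);print(s['tcp_pos'],R.T@(np.array([.5325,-.0003,.098])-s['tcp_pos']),R.T@s['wrist_force'])"
```

```text
time_s: 10.35
tcp_pos: [0.5469, 0.0767, 0.0978]
ee_rot: [[-0.204, -0.979, 0.0], [-0.979, 0.204, 0.0], [-0.0, -0.0, -1.0]]
wrist_force: [0.4, 1.1, -0.6]
gripper_width: 0.336
gripper_force: 30.0
[0.54691822 0.07669926 0.0978218 ] [ 0.07832083 -0.0016162  -0.00019751] [-1.20018578 -0.18161777  0.59932693]
time_s: 10.85
tcp_pos: [0.5424, 0.0553, 0.0977]
ee_rot: [[-0.202, -0.979, -0.0], [-0.979, 0.202, -0.001], [0.001, -0.0, -1.0]]
wrist_force: [1.7, -1.6, -0.3]
gripper_width: 0.342
gripper_force: 30.0
[0.54244315 0.05533851 0.09766338] [ 0.05650015 -0.00151071 -0.00027245] [ 1.2631305  -1.99411488  0.33465563]
```

```bash
python3 -m handwheel '[[[0,0,0,0.002,0,0,0.02],[0,0,0,0.002,0,0,0.02],[0,0,0,0,0,0,0.02]]]'
python3 -c "
from h import *
s,im=snap('wrist','w5.png')
cv2.imwrite('pics/w5c.png',cv2.resize(im[:300,140:500,::-1],None,fx=2,fy=2))
R=np.array(s['ee_rot']);print(s['tcp_pos'],R.T@(np.array([.5325,-.0003,.098])-s['tcp_pos']),R.T@s['wrist_force'])"
```

```text
time_s: 11.15
tcp_pos: [0.5414, 0.0518, 0.0975]
ee_rot: [[-0.203, -0.979, -0.001], [-0.979, 0.203, -0.001], [0.001, 0.001, -1.0]]
wrist_force: [1.3, -1.7, -0.1]
gripper_width: 0.34
gripper_force: 30.0
[0.54136109 0.0517661  0.09750474] [ 0.05278129 -0.00188803 -0.00046252] [ 1.39088559 -1.63797219  0.08081993]
```

View pics/w5c.png

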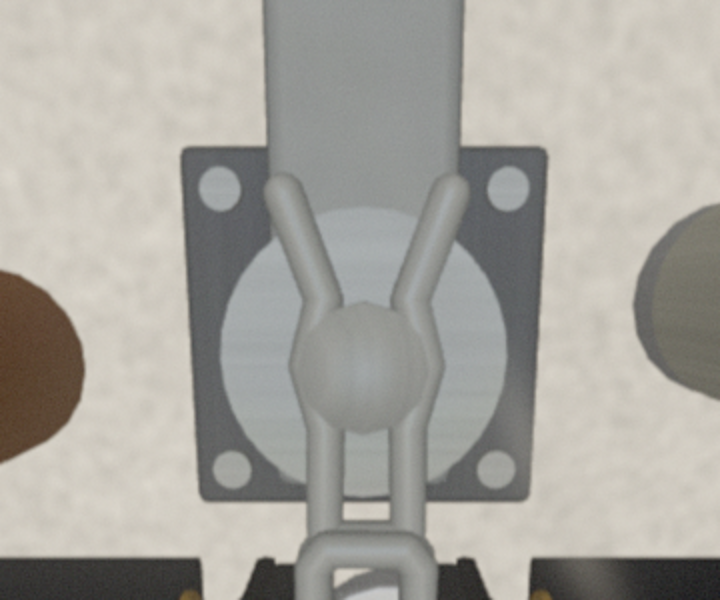

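The clip has snapped home: the head is at crop (365,367), centred on the seat, with the legs closed round the neck. Now I'll release it and rise.

```bash
python3 -m handwheel '[[[0,0,0,0,0,0,0.056],[0,0,0,0,0,0,0.056],[0,0,0,0,0,0,0.056],[0,0,0,0,0,-0.01,0.056],[0,0,0,0,0,-0.03,0.056],[0,0,0,0,0,-0.05,0.056],[0,0,0,0,0,-0.04,0.06],[0,0,0,0,0,0,0.087],[0,0,0,0,0,0,0.087]]]'
python3 -c "
from h import *
s=r.sense();print(s['joints'])
delta((.502,-.147,.225),-101.7)"
```

```text
time_s: 12.1
tcp_pos: [0.5419, 0.0525, 0.2293]
ee_rot: [[-0.203, -0.979, 0.003], [-0.979, 0.203, 0.002], [-0.002, -0.003, -1.0]]
wrist_force: [-0.5, -0.1, -0.8]
gripper_width: 0.793
gripper_force: 0.0
[ 2.25901941e+01  1.38155608e+01 -1.04493182e+01 -2.33027469e-02
 -6.55412212e+01 -3.42834590e+01]
turn [-0.0247, 0.0211, -0.0005] shift now [0.2034, -0.0014, 0.0039] shift after [0.2034, -0.0014, 0.0043]
```

```bash
python3 -m handwheel '[[[0,0,0,0.04,0,0,0.087],[0,0,0,0.041,0,0.001,0.087],[0,0,0,0.041,0,0.001,0.087],[0,0,0,0.041,0,0.001,0.087],[0,0,0,0.04,-0.001,0.001,0.087],[0,0,0,0,0,0,0.087],[0,0,0,0,0,0,0.087],[0,0,0,0,0,0,0.087]]]'
python3 -c "
from h import *
s,im=snap('wrist','w6.png'); print(s['tcp_pos'],s['joints'])"
```

```text
time_s: 12.9
tcp_pos: [0.5012, -0.1462, 0.2228]
ee_rot: [[-0.202, -0.979, -0.001], [-0.979, 0.202, 0.0], [0.0, 0.001, -1.0]]
wrist_force: [0.3, 0.2, -0.5]
gripper_width: 1.003
gripper_force: 0.0
[ 0.50121423 -0.14621119  0.22283509] [ 1.54970644e+00  1.20430472e+01 -1.37787479e+01 -1.81295061e-02
 -6.42623846e+01 -1.32139195e+01]
```

View pics/w6.png

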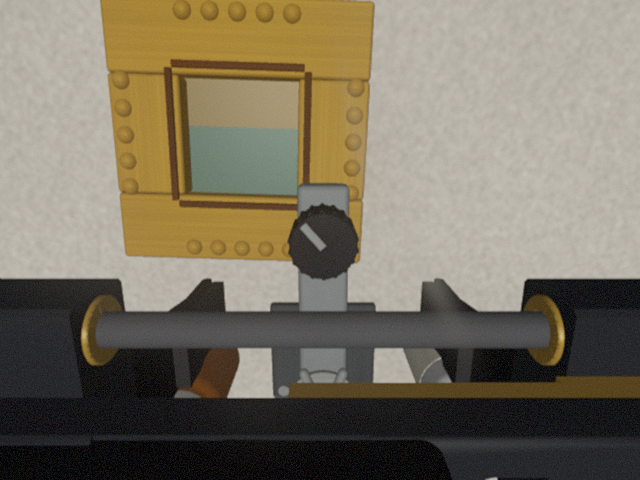

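Knob's top face is centred at about (323.5,241), pointer from (303,227) to (323,247); clip still on the post at the bottom (325,375).

```bash
python3 - <<'E'
from h import *
s=r.sense(); R=np.array(s['ee_rot'])
k=ray('wrist',(323.5,241),.136,s); print(k, 'from post',np.array([.5325,-.0003])+.15*R[:2,0])
t=k[:2]; print('tool',R.T@(np.r_[t,.103]-s['tcp_pos']))
E
python3 -m handwheel '[[[0,0,-1.4,0,0,0,0.087],[0,0,-1.4,0,0,0,0.087],[0,0,-1.4,0,0,0,0.087],[0,0,-1.4,0,0,0,0.087],[0,0,-1.4,0,0,0,0.087],[0,0,-1.4,0,0,0,0.087],[0,0,-1.4,0,0,0,0.087],[0,0,-1.4,0,0,0,0.087],[0,0,-1.4,0,0,0,0.087],[0,0,-1.4,0,0,0,0.087],[0,0,-1.4,0,0,0,0.087],[0,0,-1.4,0,0,0,0.087]]]'
python3 -m handwheel '[[[0,0,-1.4,0,0,0,0.087],[0,0,-1.4,0,0,0,0.087],[0,0,-1.4,0,0,0,0.087],[0,0,-1.4,0,0,0,0.087],[0,0,-1.4,0,0,0,0.087],[0,0,-1.4,0,0,0,0.087],[0,0,0,0,0,0,0.087],[0,0,0,0,0,0,0.087]]]'
python3 - <<'E'
from h import *
print(r.sense()['joints'])
delta((.502,-.147,.103),49.5)
E
```

```text
[ 0.50127045 -0.15092689  0.136     ] from post [ 0.50225958 -0.1472201 ]
tool [ 0.00495027 -0.00097364  0.1200408 ]
time_s: 14.15
tcp_pos: [0.5017, -0.1454, 0.2234]
ee_rot: [[1.0, -0.007, -0.0], [-0.007, -1.0, 0.0], [-0.0, -0.0, -1.0]]
wrist_force: [0.6, -0.2, -0.2]
gripper_width: 1.001
gripper_force: 0.0
time_s: 14.95
tcp_pos: [0.5016, -0.1459, 0.2235]
ee_rot: [[0.651, 0.759, -0.0], [0.759, -0.651, 0.0], [-0.0, -0.0, -1.0]]
wrist_force: [-0.1, 0.5, -0.1]
gripper_width: 1.001
gripper_force: 0.0
[ 1.58918070e+00  1.20048045e+01 -1.37363873e+01 -3.02069848e-03
 -6.42669566e+01  1.37823549e+02]
turn [-0.0013, 0.0006, -0.0148] shift now [-0.0006, 0.001, 0.1205] shift after [-0.0006, 0.001, 0.1205]
```

```bash
python3 -m handwheel '[[[0,0,0,-0.002,0.0017,0.03,0.087],[0,0,0,0,0,0.04,0.087],[0,0,0,0,0,0.03,0.087],[0,0,0,0,0,0.0205,0.087],[0,0,0,0,0,0,0.087],[0,0,0,0,0,0,0.03],[0,0,0,0,0,0,0.03],[0,0,0,0,0,0,0.03],[0,0,0,0,0,0,0.03],[0,0,0,0,0,0,0.03],[0,0,0,0,0,0,0.03]]]'
python3 -c "
from h import *
s=r.sense();print(s['wrist_force'],s['moment'],s['gripper_width']*87)"
```

```text
time_s: 16.05
tcp_pos: [0.5007, -0.149, 0.1033]
ee_rot: [[0.65, 0.76, -0.001], [0.76, -0.65, 0.001], [-0.0, -0.002, -1.0]]
wrist_force: [-5.7, 11.5, 6.8]
gripper_width: 0.537
gripper_force: 5.8
[-5.6720474  11.47678374  6.79089492] [ 3.30440203  1.94728834 -0.09170697] 46.68454318084129
```

```bash
python3 -m handwheel '[[[0,0,0,0,-0.0007,0,0.03],[0,0,0,0,-0.0007,0,0.03],[0,0,0,0,0,0,0.03],[0,0,0,0,0,0,0.03]]]'
python3 -c "
from h import *
s=r.sense();print(s['wrist_force'],s['moment'],s['gripper_width']*87, np.array(s['ee_rot']).T@s['wrist_force'])"
```

```text
time_s: 16.45
tcp_pos: [0.5001, -0.1485, 0.1032]
ee_rot: [[0.65, 0.76, -0.0], [0.76, -0.65, 0.0], [-0.0, -0.0, -1.0]]
wrist_force: [-2.3, 1.7, 3.9]
gripper_width: 0.519
gripper_force: 30.0
[-2.32986571  1.7011997   3.86421284] [ 0.49822129  0.80514629 -0.09693307] 45.174896003650105 [-0.22083197 -2.87802388 -3.86299202]
```

```bash
for i in 1; do python3 -m handwheel '[[[0,0,1,0,0,0,0.03],[0,0,1,0,0,0,0.03],[0,0,1,0,0,0,0.03],[0,0,1,0,0,0,0.03],[0,0,1,0,0,0,0.03],[0,0,1,0,0,0,0.03],[0,0,1,0,0,0,0.03],[0,0,1,0,0,0,0.03],[0,0,1,0,0,0,0.03],[0,0,1,0,0,0,0.03]]]'; done
python3 -c "
from h import *
s=r.sense();print(s['moment'],s['gripper_width']*87, np.array(s['ee_rot']).T@s['wrist_force'],s['joints'][5])"
```

```text
time_s: 17.45
tcp_pos: [0.5, -0.148, 0.1032]
ee_rot: [[0.983, -0.186, -0.001], [-0.186, -0.983, 0.001], [-0.001, -0.001, -1.0]]
wrist_force: [-2.6, 4.4, 5.5]
gripper_width: 0.52
gripper_force: 30.0
[1.33932205 0.96031574 0.11530019] 45.23192335544121 [-3.39922655 -3.85140884 -5.46784619] 77.99098322023472
```

```bash
python3 -m handwheel '[[[0,0,1,-0.0003,-0.0003,0,0.03],[0,0,1,0,0,0,0.03],[0,0,1,0,0,0,0.03],[0,0,1,0,0,0,0.03],[0,0,1,0,0,0,0.03],[0,0,1,0,0,0,0.03],[0,0,1,0,0,0,0.03],[0,0,1,0,0,0,0.03],[0,0,1,0,0,0,0.03],[0,0,1,0,0,0,0.03]]]'
python3 -c "
from h import *
s=r.sense();print(s['moment'],s['gripper_width']*87, np.array(s['ee_rot']).T@s['wrist_force'],s['joints'][5])"
python3 -m handwheel '[[[0,0,1,0,0,0,0.03],[0,0,1,0,0,0,0.03],[0,0,1,0,0,0,0.03],[0,0,1,0,0,0,0.03],[0,0,1,0,0,0,0.03]]]'
python3 -c "
from h import *
s=r.sense();print(s['moment'],s['gripper_width']*87, np.array(s['ee_rot']).T@s['wrist_force'],s['joints'][5])"
python3 -m handwheel '[[[0,0,1,0,0,0,0.03],[0,0,1,0,0,0,0.03],[0,0,1,0,0,0,0.03]]]'
python3 -c "
from h import *
s=r.sense();print(s['moment'],s['gripper_width']*87, np.array(s['ee_rot']).T@s['wrist_force'],s['joints'][5])"
python3 -m handwheel '[[[0,0,1,0,0,0,0.03],[0,0,1,0,0,0,0.03],[0,0,1,0,0,0,0.03]]]'
python3 -c "
from h import *
s=r.sense();print(s['moment'],s['gripper_width']*87, np.array(s['ee_rot']).T@s['wrist_force'],s['joints'][5])"
```

```text
time_s: 18.45
tcp_pos: [0.5003, -0.1475, 0.1032]
ee_rot: [[0.331, -0.944, 0.0], [-0.944, -0.331, 0.001], [-0.0, -0.001, -1.0]]
wrist_force: [-0.9, 4.9, 4.3]
gripper_width: 0.521
gripper_force: 30.0
[1.37384319 0.57623634 0.16129738] 45.306166231024825 [-4.96929107 -0.76695195 -4.28204871] 17.964867717465644
time_s: 18.95
tcp_pos: [0.5006, -0.1475, 0.1032]
ee_rot: [[-0.185, -0.983, 0.001], [-0.983, 0.185, 0.001], [-0.001, -0.001, -1.0]]
wrist_force: [-1.9, 4.6, 2.4]
gripper_width: 0.525
gripper_force: 30.0
[1.39243262 0.4459055  0.18339437] 45.710214388972496 [-4.1887624   2.68800914 -2.40056656] -12.031356224805506
time_s: 19.25
tcp_pos: [0.5007, -0.1476, 0.1032]
ee_rot: [[-0.479, -0.878, 0.001], [-0.878, 0.479, 0.0], [-0.001, -0.001, -1.0]]
wrist_force: [-1.0, 3.2, 2.9]
gripper_width: 0.524
gripper_force: 30.0
[1.24324874 0.36930185 0.2740706 ] 45.56404343406807 [-2.32926512  2.3699168  -2.87074422] -30.016969353747985
time_s: 19.55
tcp_pos: [0.5009, -0.1476, 0.1032]
ee_rot: [[-0.727, -0.686, 0.002], [-0.686, 0.727, 0.0], [-0.002, -0.001, -1.0]]
wrist_force: [-0.4, 2.8, 1.8]
gripper_width: 0.521
gripper_force: 30.0
[1.12608809 0.16206035 0.16549756] 45.33389455117871 [-1.61186893  2.30730223 -1.8268042 ] -48.03336661165626
```

```bash
m(){ python3 -c "
from h import *
s=r.sense();print(s['moment'][2],np.array(s['ee_rot']).T@s['wrist_force'],s['joints'][5])"; }
python3 -m handwheel '[[[0,0,1,0,0,0,0.03],[0,0,1,0,0,0,0.03]]]' >/dev/null; m
python3 -m handwheel '[[[0,0,1,0,0,0,0.03],[0,0,1,0,0,0,0.03]]]' >/dev/null; m
python3 -m handwheel '[[[0,0,1,0,0,0,0.03],[0,0,1,0,0,0,0.03]]]' >/dev/null; m
python3 -m handwheel '[[[0,0,1,0,0,0,0.03],[0,0,1,0,0,0,0.03]]]' >/dev/null; m
python3 -m handwheel '[[[0,0,1,0,0,0,0.03],[0,0,1,0,0,0,0.03]]]' >/dev/null; m
python3 -m handwheel '[[[0,0,1,0,0,0,0.03],[0,0,1,0,0,0,0.03]]]' >/dev/null; m
python3 -m handwheel '[[[0,0,0.5,0,0,0,0.03],[0,0,0,0,0,0,0.03]]]' >/dev/null; m
```

```text
0.2698892989086136 [-0.52870762  3.37261959 -2.86997507] -60.02989797751617
0.2970427679665513 [ 0.4869242   2.40653651 -1.59212674] -72.02186929008745
0.19690655825475772 [ 0.92140321  2.37455596 -1.27565305] -84.03045052914698
0.22959327443869548 [ 0.74720652  2.06753794 -1.47279052] -96.03103994003294
0.25599680651222606 [ 0.62551502  0.80597423 -1.9465979 ] -108.02457398880597
0.1938398257041742 [-0.66763359  0.58423243 -1.93654603] -120.03200059161865
0.06307034386679643 [-0.99993203 -0.02311118 -0.9580422 ] -122.80439992977546
```

The torque saws up and down with a 36° period, showing drops at j6 ≈ -48°, -84° and -120°. That makes about three clicks. I'll release, rise and check.

```bash
python3 -m handwheel '[[[0,0,0,0,0,0,0.087],[0,0,0,0,0,0,0.087],[0,0,0,0,0,0,0.087],[0,0,0,0,0,0,0.087],[0,0,0,0,0,-0.02,0.087],[0,0,0,0,0,-0.05,0.087],[0,0,0,0,0,-0.05,0.087],[0,0,0,0,0,-0.02,0.087],[0,0,0,0,0,0,0.087],[0,0,0,0,0,0,0.087]]]'
python3 - <<'E'
from h import *
s,a=snap('wrist','w7.png'); _,b=snap('top','top7.png')
K=cv2.imread('pics/top0.png')
v=np.vstack([np.hstack([cv2.resize(x[180:340,270:520],(400,256)) for x in (K,b[:,:,::-1])]),cv2.resize(a[60:420,120:520,::-1],(378,340)).__class__(0) if 0 else np.hstack([cv2.resize(a[:,:,::-1],(440,330)),np.zeros((330,360,3),np.uint8)])])
cv2.imwrite('pics/end.png',v)
E
```

```text
time_s: 21.95
tcp_pos: [0.4996, -0.1479, 0.2427]
ee_rot: [[-0.853, 0.523, -0.0], [0.523, 0.853, 0.001], [0.001, 0.001, -1.0]]
wrist_force: [-0.8, 0.4, 0.5]
gripper_width: 0.997
gripper_force: 0.0
```

View pics/end.png

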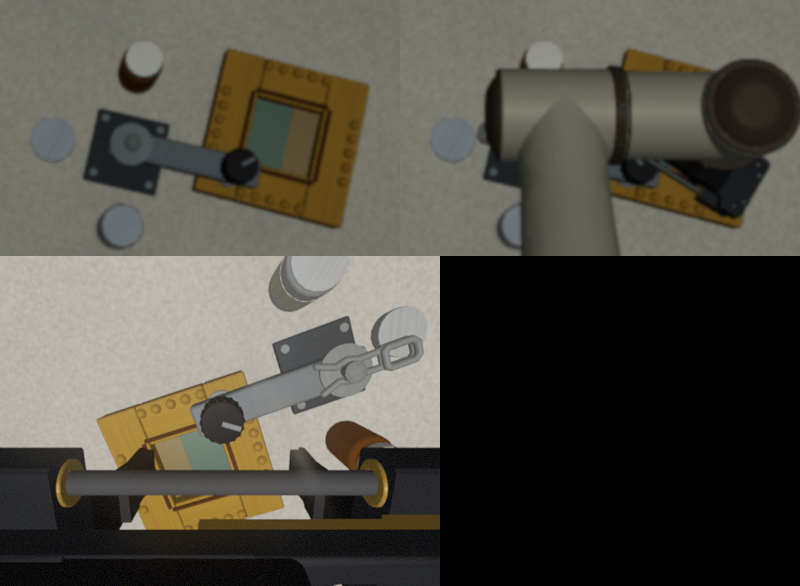

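The end view shows the clip seated around the neck. The knob pointer has turned about 265° clockwise (≥2.1 rad beyond the stop), and the frame, tin, jar and can are where they were.

```bash
python3 -c "
from station import r
print(r.finish_job())"
```

```text
the job is handed in; nothing more can be done
None
```

I handed in the job at about 22 s: the clip is snapped onto the neck, the knob was tightened until it clicked about three times, and the frame, jar, can and tin look unmoved in the last pictures (the arm partly hid them from the top camera).

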